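# Clamp the cheese-press rod in the V-block jig

### The job

Take the steel press rod off its white draining rest and lower it gently into the jig's two V-blocks, short of the end stop so that the stop is not touched yet. Then slide it along the Vs until it has pushed the stop's sprung plunger fully in, without forcing it, let go, and swing the clamp all the way down onto it. Do not disturb the mould, the basket or the cheese.

Things in the scene. Friction and masses are not known exactly. Their poses are not given: they have to be found in the camera images.
- rod_center (a point): Centre of the press rod: a plain round stainless tube with small drilled holes, 32 mm diameter, 220 mm long, 0.4 to 0.75 kg, both ends alike. x runs along the rod's axis. It starts lying level on the white draining rest, axis 55 mm above the table.
- rest: White draining rest, fixed: base 190 x 75 mm, 8 mm thick, with two notched supports 18 mm thick, 60 mm wide, 156 mm apart along its x axis; horns end 51 mm above the table. The middle 138 mm under the rod is free for fingers down to 8 mm above the table. Origin: centre of its underside, z up.
- bed: V-block jig, fixed. Origin on the table midway between the V-blocks; x along the seat towards the end stop, z up. Base plate 12 mm thick, 100 mm wide, x = -105 to 205 mm. Two dark steel V-blocks at x = -70 and 70 mm: 22 mm thick along x, 68 mm wide, 77 mm high, upright 90 degree Vs open on top over y = 0. Between them fingers have room down to the base plate.
- seat (a point): On the axis of a seated rod (y = 0 and 75 mm above the table in the bed's frame), midway between the V-blocks; x along the seat. The rod must not be let go more than 3 mm above it, nor pressed on any part of the jig with more than about 40 N in all. The Vs centre the rod once the fingers let go of it.
- lay (a point): Where the rod's centre can be laid so that it is clear of the end stop wherever that stands: on the seat axis, 40 mm to the -x side of seat. The rod slides along the Vs towards +x with a drag of some 3 to 8 N.
- plunger (a joint): How far the end stop's plunger is pushed in, m: 0 free, 0.010 fully in. It faces the rod's end, 22 mm across, on an aluminium bracket set by hand, its place not measured: its free face is at bed x = 80 to 120 mm. Its spring is light (1.2 N): the let-go rod keeps it in. Once in, its rubber nose gives 4 mm at 4 N/mm, then is solid: 5 to 12 N over the drag means fully in.
- clamp (a joint): Swing clamp's angle above level, rad: 0 fully down (hard stop), starts upright, 1.5 to 1.7. Its stiff hinge (0.6 N m) stays where it is left. Flat steel arm 18 mm wide above the V-block at x = -70 mm; when down it crosses the rod and its sprung rubber foot (2 N/mm) presses it with about 6 N. Moving it takes about 5 N at the handle, the last bit 8 N.
- clamp_grip (a point): Middle of the clamp's handle: black round bar, 14 mm diameter, along the bed's x, sticking out 60 mm to the -x side from the arm's end (this point is 38 mm from the arm's middle line), 145 mm from the hinge axis. In the bed's frame: clamp down x = -108, y = 80, z = 108 mm; upright x = -108, y = -65, z = 253 mm.
- clamp_hinge (a point): Point on the clamp's hinge axis, at the middle of the arm's width; bed frame x = -70, y = -65, z = 108 mm. The axis runs along the bed's x. The clamp swings down from upright towards the bed's +y side.
- mould: Grey round pipe mould, open on top, 100 mm across, 100 mm high, loose; origin at the centre of its underside. Leave it alone.
- basket: White plastic cup-shaped basket mould, 80 mm across the rim, 100 mm high, loose; origin at the centre of its underside. Leave it alone.
- cheese: Pale yellow cheese wheel, 124 mm across, 42 mm high, loose; origin at the centre of its underside. Leave it alone.
There are look-alikes about, which are no part of the job. Leave any pink or purple look-alike of the part that bears rod_center alone.

How it is judged:
By the outcome, as a careful person would: the job done as asked, in the order asked, and still so for the second after the job is handed in, with the robot touching nothing.
It also fails if it takes over 69 s, if anything falls off the work surface, if the arm or the gripper's body presses on something with over 40 N, if the wrist force passes 120 N, or if a joint passes its speed limit or range.

### The arm

A 6-joint arm with a two-finger parallel gripper is mounted at the origin on the work surface. World frame = base frame: x ahead of the robot, y to its left, z up, the work surface at z = 0. Lengths are in mm, angles in rad, forces in N, time in s.
With the tool pointing down it reaches from about 400 to 925 mm from the base axis. Payload 12.5 kg.
Tool frame: the origin (TCP) lies at the very end of the fingers, on their centre line; the grasp point (between the pads) lies 19 mm behind it; z points along the fingers, x is the direction in which the jaws open and shut, and the axes are right-handed (so a half turn about z gives the same grasp; the last joint's range is limited). The gripper opens to 95 mm and grips with 3 to 60 N. Pads are 20 mm wide; open, the fingers measure 119 mm over their backs; the gripper's body (75 mm by 180 mm) begins 59 mm behind the grasp point.
Start: joints at [1.095, 0.491, 1.559, -0, 1.092, -0.106], TCP at [225.878, 582.774, 214.661] pointing down, gripper open.
Joint ranges: [-3.1, 3.1], [-0.84, 2.19], [0.05, 2.79], [-1.13, 4.28], [0.06, 2.93], [-2.69, 2.69]. Speed limits (rad/s): [2.22, 2.22, 2.79, 3.14, 3.14, 3.14].

### API

Orientations are given as [roll, pitch, yaw] about the fixed x, y, z axes, in that order (R = Rz(yaw) Ry(pitch) Rx(roll)).
In Python, from cell import state, viewer, ticket, look_for, regions_of gives the robot as it stands.
- The arm moves only by the shell command python3 -m inch 'ROWS'. ROWS is JSON, a list of rows, each a list of 7 numbers: the turn, a rotation vector about the world's x, y, z in degrees, then the shift along the world's x, y, z in mm, then the opening, from -1 (shut) to 1 (fully open). In form: [[rx, ry, rz, tx, ty, tz, hand], ...]. A call has 1 to 10 rows; each row shifts and turns the commanded pose from where the row before left it; what a row does not reach is not made up. A row lasts 1/10 s, in which the tool goes at most 50 mm and 8.59 degrees, less where a joint would pass 70% of its speed; a pose out of reach is approached as far as the arm can. A call with a gripper value outside its range is refused whole. The fingers move at their own pace and stop on an object; the grip force is fixed at half the most. Time passes only in rows, so rows that do not move let the fingers close. It gives the time, the measured TCP pose, the force and the opening at its end, in the units of the state.
- state(): the state, without advancing time (a new reading comes with each control period).
- viewer.read_camera(name): name is "side" or "top"; returns a dict with "color" (480x640x3 uint8, red, green, blue), "depth" (480x640 float32, mm along the optical axis (not along the pixel's ray), 0 where there is no reading), "fx", "fy", "cx", "cy" (pixels), "position" and "orientation" of the camera in the world. Camera axes: x right, y down, z forward; pixel columns grow to the right and rows downward; lengths in mm; the calibration is good to about 2 mm. A picture is of the moment at which its call begins.
- ticket.job_done(): hands the job in, once; it reports no verdict.
Trained networks look in the newest picture that a camera, given by its name, has taken for a name from the list of things; names that differ only in an ending like _2 or _b are one class to them, and where a whole thing is asked for, a point or a joint stands for the part that bears it (a point fixed in the world has none). Each returns a list of dicts, best first, with "score" (0 to 1); they miss things now and then, are a little off and sometimes report something else, mostly with a low value. They report only what shows in the picture. A call takes as long as a camera call. They do not tell look-alikes from the thing itself.
- look_for(name, camera): "box" ([left, top, right, bottom] as shares, 0 to 1, of the picture: columns of its width, rows of its height, round what is visible of it).
- regions_of(name, camera): "pixels" (480x640 bool, what is visible of it) and "box" ([left, top, right, bottom] as shares, 0 to 1, of the picture: columns of its width, rows of its height, round what is visible of it).
The state is a dict: "t": time; "joints": joint angles; "qvel": joint speeds; "tau": joint torques, N m; "eef_pos": TCP position; "tcp_rot": TCP orientation; "ft_force": force on the tool from outside, world axes, zero at the start; "moment": the same for the moment, N m; "opening": opening from 0.0 (shut) to 1.0 (fully open).
Only numpy, scipy, OpenCV 4.12 (cv2) and the standard library are available. Lean on these libraries where they do the work, as an engineer would, in place of code of your own. Each camera call takes 0.05 s, during which the arm holds its last target. There are 200 camera calls.

## Working session

There is one attempt and no reset: what is moved stays moved. The work goes in short steps, Python scripts to look and compute and a shell command to move; the robot and the scene stay as the last step left them, time stands still between calls to the robot, and variables do not carry over. Pictures are saved under pics/ and viewed, on a budget of 10 in all, crops included, one or two more only if the job needs it, and the job is handed in when it is done.

```bash
ls; mkdir -p pics; cat > h.py <<'E'
import numpy as np, cv2
from cell import state, viewer, ticket, look_for, regions_of
from scipy.spatial.transform import Rotation as R
def cam(n):
    return viewer.read_camera(n)
def pose(c):
    o=np.array(c["orientation"],float)
    r=o if o.shape==(3,3) else (R.from_euler('xyz',o).as_matrix() if o.size==3 else R.from_quat(o).as_matrix())
    return r,np.array(c["position"],float)
def cloud(c):
    v,u=np.mgrid[0:480,0:640]; d=c["depth"]
    p=np.stack([(u-c["cx"])/c["fx"]*d,(v-c["cy"])/c["fy"]*d,d],-1)
    r,t=pose(c); P=p@r.T+t; P[d<=0]=np.nan
    return P
def proj(c,p):
    r,t=pose(c); q=(np.atleast_2d(p)-t)@r
    return np.c_[q[:,0]/q[:,2]*c["fx"]+c["cx"],q[:,1]/q[:,2]*c["fy"]+c["cy"]]
E
python3 - <<'E'
from h import *
for n in ("side","top"):
    c=cam(n); cv2.imwrite(f"pics/{n}0.png",c["color"][...,::-1]); print(n,c["position"],c["orientation"],c["fx"],c["cx"],c["cy"])
    for k in ("rod_center","rest","bed","plunger","clamp","mould","basket","cheese"):
        for r in regions_of(k,n)[:4]: 
            m=r["pixels"]; P=cloud(c)[m]; print(k,round(r["score"],2),(np.array(r["box"])*[640,480,640,480]).round(),np.nanmedian(P,0).round(),m.sum())
print(state())
E
```

```text
pics
side [ 237.48944482 -633.11178514 1028.50659442] [-2.44145602  0.01716458 -0.35074623] 532.6713027365645 318.0254776102657 223.02081906044478
rod_center 0.97 [174. 210. 256. 261.] [267. 216.  26.] 1086
rod_center 0.88 [238. 125. 300. 163.] [487. 500.  25.] 697
rod_center 0.7 [285. 156. 310. 230.] [485. 238.  66.] 942
rod_center 0.44 [303. 270. 452. 418.] [ 475. -190.   14.] 8495
rest 0.86 [278. 169. 318. 238.] [495. 250.   8.] 1222
rest 0.39 [305. 264. 450. 416.] [ 475. -190.   14.] 8546
bed 0.88 [307. 266. 449. 414.] [ 474. -191.   14.] 8049
clamp 0.79 [401. 303. 450. 355.] [ 544. -266.  224.] 921
mould 0.9 [372. 151. 412. 208.] [725. 205.  60.] 1885
basket 0.83 [447. 277. 490. 328.] [ 720. -174.   63.] 1739
cheese 0.77 [397. 221. 451. 275.] [713.   0.  40.] 2053
cheese 0.49 [302. 267. 450. 418.] [ 475. -190.   14.] 8603
top [356.32626471  96.24921478 967.76924   ] [-2.96346279  0.02825003 -1.57453573] 447.5819256771332 321.52905399221777 239.8590924031124
rod_center 0.79 [ 89. 227. 188. 295.] [481. 519.  30.] 1622
rod_center 0.72 [207. 229. 305. 281.] [487. 255.  70.] 1556
rod
[... 511 characters left out ...]
cheese 0.66 [343. 124. 399. 184.] [712.  17.  43.] 2616
{'t': 0.9, 'joints': array([ 1.09540893e+00,  4.90840789e-01,  1.55890368e+00,  3.64376791e-06,
        1.09171677e+00, -1.05615598e-01]), 'qvel': array([-0.00049847,  0.0003482 , -0.00114737,  0.00017074, -0.00144594,
        0.00071559]), 'tau': array([-2.21800656e-04, -6.12461758e+01, -2.58429837e+01,  6.93733944e-02,
        4.46039974e-02,  4.03431848e-07]), 'eef_pos': array([225.86839361, 582.770189  , 214.69647338]), 'tcp_rot': array([ 3.14158202e+00, -1.31017775e-04,  1.20102285e+00]), 'ft_force': array([0.28940962, 0.22955824, 0.19692014]), 'moment': array([ 0.00939951,  0.04019353, -0.0292793 ]), 'opening': 0.9969678906184913}
```

View top.

View pics/top0.png

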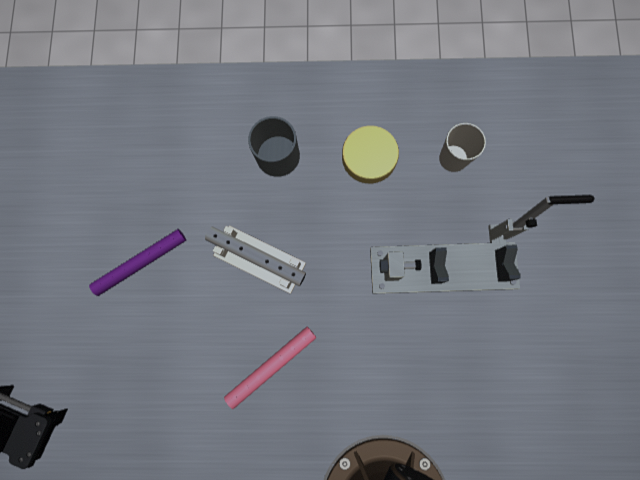

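View pics/side0.png

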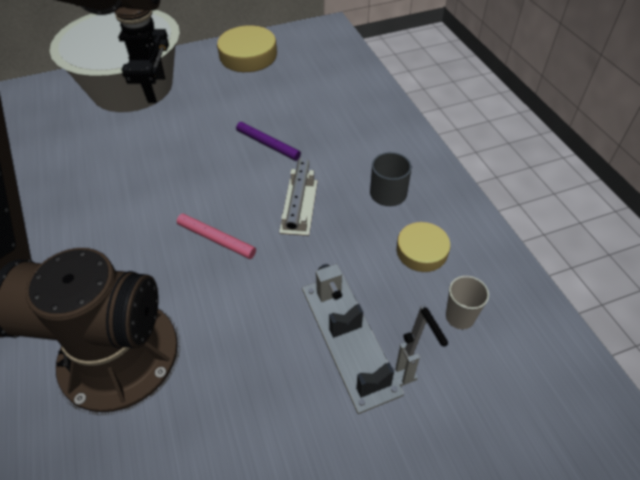

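```bash
cat > m.py <<'E'
from h import *
cs={n:cam(n) for n in ("top","side")}
cr=cv2.resize(cs["top"]["color"][200:310,180:320],None,fx=5,fy=5,interpolation=cv2.INTER_CUBIC)
cr2=cv2.resize(cs["top"]["color"][180:310,360:600],None,fx=3.2,fy=3.2,interpolation=cv2.INTER_CUBIC)
cv2.imwrite("pics/crop1.png",cr[...,::-1]); cv2.imwrite("pics/crop2.png",cr2[...,::-1])
for n,c in cs.items():
    P=cloud(c); X,Y,Z=P[...,0],P[...,1],P[...,2]; hsv=cv2.cvtColor(c["color"],cv2.COLOR_RGB2HSV)
    tab=P[(X>300)&(X<650)&(Y>20)&(Y<100)]; print(n,"table z",np.nanmedian(tab[:,2]))
    m=(Z>57)&(Z<80)&(X>350)&(X<620)&(Y>120)&(Y<400)&(np.arange(480)[:,None]>0)
    q=P[m]; mu=np.median(q,0)
    vx,vy,x0,y0=cv2.fitLine(q[:,:2].astype(np.float32),cv2.DIST_HUBER,0,.1,.1).ravel()
    d=np.array([vx,vy]); s=(q[:,:2]-[x0,y0])@d; e=np.percentile(s,[.3,99.7]); w=(q[:,:2]-[x0,y0])@[-vy,vx]
    print(n,"rod n",m.sum(),"ctr",np.array([x0,y0])+d*e.mean(),"len",np.ptp(e),"yaw",np.degrees(np.arctan2(vy,vx)),"topz",np.percentile(q[:,2],[50,90,98]),"w",np.percentile(w,[2,98]))
    # bed plate
    m=(Z>7)&(Z<17)&(X>380)&(X<600)&(Y>-420)&(Y<50)
    k=cv2.morphologyEx(m.astype(np.uint8),cv2.MORPH_OPEN,np.ones((3,3)))>0
    q=P[k]; print(n,"plate z",np.median(q[:,2]),cv2.minAreaRect(q[:,:2].astype(np.float32)))
    m=(Z>40)&(Z<85)&(X>380)&(X<620)&(Y>-420)&(Y<50)
    nl,l,st,ce=cv2.connectedComponentsWithStats(m.astype(np.uint8))
    for i in range(1,nl):
        if st[i,4]>25:
            q=P[l==i]; print(n,"blob",st[i],q.min(0).round(1),q.max(0).round(1),np.median(q,0).round(1))
    m=(Z>180)&(Z<290)&(X>450)&(X<700)&(Y>-450)&(Y<-150)&(hsv[...,2]<60)
    q=P[m]; print(n,"handle",len(q),np.percentile(q,[1,50,99],axis=0).round(1).tolist())
E
python3 m.py
```

```text
top table z 1.2363376497301033
top rod n 1609 ctr [488.22817915 258.90960948] len 218.9063932542377 yaw 63.414852 topz [69.68818537 72.89903519 74.52054368] w [-15.49660271  14.2060681 ]
top plate z 13.065227245601818 ((486.99658203125, -136.92015075683594), (139.89295959472656, 309.4578552246094), 1.8448084592819214)
top blob [493 223  13  15 104] [ 525.8 -245.    40.5] [ 548.3 -236.2   84.8] [ 535.3 -237.5   62.5]
top blob [508 230  11   7  51] [ 526.4 -273.5   41.1] [ 536.4 -265.2   85. ] [ 529.7 -266.7   60. ]
top blob [499 244  22  37 564] [ 436.5 -269.6   40.2] [ 505.  -245.1   81.6] [ 471.7 -253.    65.7]
top blob [431 247  18  36 496] [ 432.9 -129.9   40.2] [ 500.5 -105.6   81.5] [ 467.9 -115.1   67. ]
top blob [380 254  23  26  81] [439.3 -37.6  40.5] [487.9   4.9  84.8] [448.9  -9.7  70. ]
top blob [404 259  17  11 111] [455.7 -74.7  72.1] [476.7 -42.4  84.9] [463.8 -59.3  81.6]
top handle 586 [[522.8, -319.7, 180.9], [543.9, -262.0, 256.7], [553.4, -246.5, 262.8]]
side table z -1.2742762454586227
side rod n 795 ctr [492.8366674  255.38595913] len 223.99209116259232 yaw 63.361702 topz [66.55303464 70.22687721 72.28524145] w [-13.31633866  15.80371358]
side plate z 11.091047235886322 ((477.41961669921875, -141.3147430419922), (117.67588806152344, 311.1132507324219), 1.7649128437042236)
side blob [316 275  27  26 362] [440.8 -78.9  40.2] [490.2 -12.4  84.9] [461.9 -42.1  73.2]
side blob [329 304  35  28 532] [ 434.6 -133.6   40.2] [ 503.5 -107.3   81.4] [ 470.8 -126.8   62.4]
side blob [397 354  10  13  90] [ 527.6 -249.7   40.1] [ 546.7 -239.4   84.2] [ 532.4 -247.9   62.1]
side blob [357 362  38  31 615] [ 438.1 -274.2   40.1] [ 506.7 -248.3   81. ] [ 474.2 -264.6   64.1]
side blob [404 366  14  14 122] [ 528.2 -278.7   40.3] [ 551.2 -269.5   85. ] [ 536.5 -277.1   63.6]
side handle 505 [[525.1, -324.1, 180.6], [545.6, -270.8, 255.4], [555.4, -251.6, 261.0]]
```

```bash
python3 -c "
import cv2,numpy as np
a=cv2.imread('pics/crop1.png');b=cv2.imread('pics/crop2.png');a=cv2.resize(a,(238,187));b=cv2.resize(b,(768,412))
o=np.zeros((600,768,3),np.uint8);o[:187,:238]=a;o[187:599]=b;cv2.imwrite('pics/crop3.png',o)"
```

```text
(no output)
```

View pics/crop3.png

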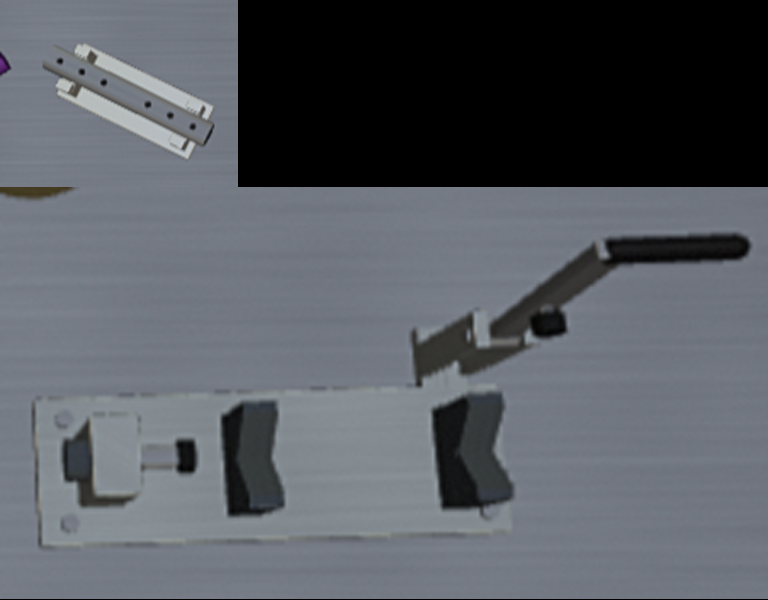

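```bash
python3 -m inch '[[0,0,-8.5,20,-25,20,1],[0,0,-8.5,30,-35,10,1],[0,0,-8.5,35,-40,0,1],[0,0,-8.5,35,-40,0,1],[0,0,-8.5,35,-40,0,1],[0,0,-8.5,35,-40,0,1],[0,0,-8.5,35,-40,0,1],[0,0,-8.5,30,-30,0,1],[0,0,-8.5,20,-13,0,1],[0,0,-8.5,0,0,0,1]]'
```

```text
t: 2.0
eef_pos: [492.8, 289.6, 244.5]
tcp_rot: [-3.142, -0.001, -0.292]
ft_force: [-0.2, -0.1, 0.2]
opening: 1.001
```

The steel drilled rod on the white rest, at (255,256) in the top picture, is the target. The purple one at (138,262) and the pink one at (270,368) are look-alikes lying on the table. The stop is at the left end of the jig, and its plunger nose is at about (417,265).

```bash
python3 -m inch '[[0,0,-5,4,-5,-20,1],[0,0,-5,5,-5,-40,1],[0,0,0,0,0,-50,1],[0,0,0,0,0,-40,1],[0,0,0,0,0,-28,1],[0,0,0,0,0,-18,1],[0,0,0,0,0,-12,1],[0,0,0,0,0,0,1],[0,0,0,0,0,0,1]]'
python3 - <<'E'
from h import *
s=state();print(s["eef_pos"],np.degrees(s["tcp_rot"]),s["ft_force"])
for n in("top","side"):
    c=cam(n);e=s["eef_pos"];g=e+[0,0,19]
    print(n,proj(c,[e,g]))
    cv2.imwrite(f"pics/{n}1.png",cv2.resize(c["color"][120:320,160:400],None,fx=2.5,fy=2.5)[...,::-1])
a=cv2.imread("pics/side1.png");b=cv2.imread("pics/top1.png");cv2.imwrite("pics/j1.png",cv2.resize(np.hstack([a[:,150:550],b[:,:400]]),(800,500)))
E
```

```text
t: 2.9
eef_pos: [499.8, 281.8, 37.3]
tcp_rot: [-3.141, -0.001, -0.457]
ft_force: [0.4, -0.7, 1.4]
opening: 1.002
[499.84185991 281.78338084  37.28654764] [-1.79970031e+02 -3.28625438e-02 -2.61853682e+01] [ 0.36060938 -0.74277965  1.42665866]
top [[245.9539144  251.77231867]
 [244.17125226 250.3879655 ]]
side [[298.22111804 189.32830018]
 [297.88082213 184.15889971]]
```

View pics/j1.png

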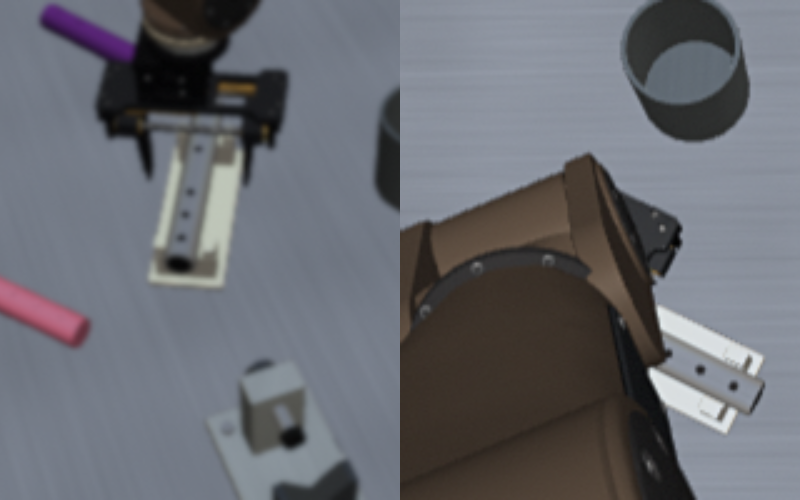

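```bash
python3 -m inch '[[0,0,-0.4,2,-1,-1,0.4],[0,0,0,0,0,0,0],[0,0,0,0,0,0,-0.2],[0,0,0,0,0,0,-0.2],[0,0,0,0,0,0,-0.2]]'; python3 -m inch '[[0,0,0,0,0,0,-0.28],[0,0,0,0,0,0,-0.35],[0,0,0,0,0,0,-0.35]]'; 
```

```text
t: 3.5
eef_pos: [501.5, 280.6, 35.7]
tcp_rot: [-3.142, -0.0, -0.464]
ft_force: [0.6, 0.1, -0.5]
opening: 0.638
t: 3.8
eef_pos: [501.5, 280.6, 35.6]
tcp_rot: [3.142, -0.0, -0.464]
ft_force: [-0.2, 0.1, -0.2]
opening: 0.386
```

```bash
python3 -m inch '[[0,0,0,0,0,0,-0.35],[0,0,0,0,0,0,-0.45],[0,0,0,0,0,0,-0.45],[0,0,0,0,0,0,-0.45]]'; python3 -m inch '[[0,0,0,0,0,0,-1],[0,0,0,0,0,0,-1],[0,0,0,0,0,0,-1]]'; 
```

```text
t: 4.2
eef_pos: [501.5, 280.6, 35.6]
tcp_rot: [3.142, -0.0, -0.464]
ft_force: [-0.2, -0.1, 0.4]
opening: 0.331
t: 4.5
eef_pos: [501.5, 280.6, 35.6]
tcp_rot: [3.142, -0.0, -0.464]
ft_force: [0.0, -0.7, -0.5]
opening: 0.331
```

```bash
python3 -m inch '[[0,0,0,0,0,5,-1],[0,0,0,0,0,10,-1],[0,0,0,0,0,20,-1],[0,0,0,0,0,30,-1],[0,0,0,0,0,30,-1],[0,0,0,0,0,25,-1],[0,0,4,-3,-10,0,-1],[0,0,6,-4,-25,0,-1],[0,0,6,-4,-35,0,-1],[0,0,6,-4,-35,0,-1]]';python3 -m inch '[[0,0,6.2,-4,-40,0,-1],[0,0,0,-4,-40,0,-1],[0,0,0,-4,-40,0,-1],[0,0,0,-4,-40,0,-1],[0,0,0,0,-40,0,-1],[0,0,0,0,-40,0,-1],[0,0,0,0,-35,0,-1],[0,0,0,0,-25,0,-1],[0,0,0,0,-10,0,-1],[0,0,0,0,0,0,-1]]'
```

```text
t: 5.5
eef_pos: [485.9, 174.8, 156.3]
tcp_rot: [-3.141, -0.0, -0.075]
ft_force: [0.2, 0.2, -4.1]
opening: 0.33
t: 6.5
eef_pos: [470.4, -135.1, 156.0]
tcp_rot: [3.142, -0.0, 0.026]
ft_force: [0.8, 0.6, -4.6]
opening: 0.33
```

```bash
python3 -m inch '[[0,0,0,0,-15,0,-1],[0,0,0,0,-25,0,-1],[0,0,0,0,-20,0,-1],[0,0,0,0,-8,-10,-1],[0,0,0,0,0,-20,-1],[0,0,0,0,0,-20,-1],[0,0,0,0,0,-12,-1],[0,0,0,0,0,-5,-1],[0,0,0,0,0,0,-1],[0,0,0,0,0,0,-1]]'
cat > rod.py <<'E'
from h import *
import sys
s=state();e=s["eef_pos"];print(e,np.degrees(s["tcp_rot"]),s["ft_force"],s["moment"])
c=cam("side");cv2.imwrite(f"pics/{sys.argv[1]}.png",cv2.resize(c["color"][230:430,260:500],None,fx=3,fy=3,interpolation=cv2.INTER_CUBIC)[...,::-1])
P=cloud(c);zr=e[2]+19;Z=P[...,2]
m=(Z>zr-8)&(Z<zr+18)&(abs(P[...,0]-e[0])<40)&(P[...,1]<e[1]-20)&(P[...,1]>e[1]-170)
v,u=np.nonzero(m);q=P[m]
if len(q)>30:
    print(len(q),q.min(0).round(1),q.max(0).round(1))
    f=cv2.fitLine(q[:,:2].astype(np.float32),cv2.DIST_HUBER,0,.1,.1).ravel();print("axis",f,np.degrees(np.arctan2(f[1],f[0])))
    for a in range(int(q[:,1].min()),int(q[:,1].max()),15):
        k=(q[:,1]>=a)&(q[:,1]<a+15);print(a,np.percentile(q[k,0],[2,98]).round(1),np.percentile(q[k,2],95).round(1))
E
python3 rod.py a1
```

```text
t: 7.5
eef_pos: [470.8, -202.3, 89.1]
tcp_rot: [3.141, -0.001, 0.028]
ft_force: [0.1, 0.4, -4.5]
opening: 0.328
[ 470.8332081  -202.30220425   89.13970305] [ 1.79978843e+02 -3.84987573e-02  1.63183775e+00] [ 0.13755425  0.43033215 -4.47229248] [ 0.0362837   0.04955433 -0.00251419]
1161 [ 456.5 -340.3  101. ] [ 492.3 -222.3  126.1]
axis [ 4.2294357e-02 -9.9910522e-01  4.7079312e+02 -2.8576956e+02] -87.57598
-340 [460.6 489.8] 123.4
-325 [459.9 488.8] 123.9
-310 [459.4 488.6] 123.7
-295 [459.1 488.1] 124.5
-280 [458.7 489. ] 124.2
-265 [458.4 487.5] 124.2
-250 [457.8 486.2] 123.8
-235 [457.6 487. ] 124.3
```

View pics/a1.png

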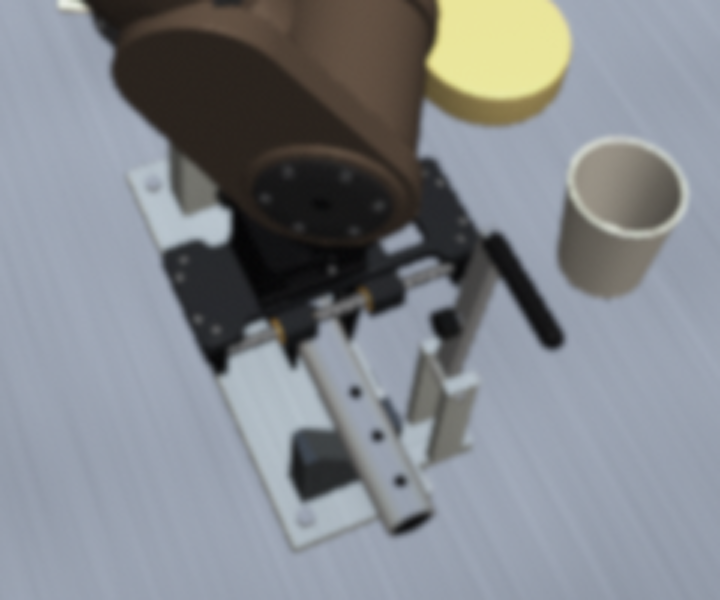

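```bash
python3 -m inch '[[0,0,0,0,0,-8,-1],[0,0,0,0,0,-10,-1],[0,0,0,0,0,-6,-1],[0,0,0,0,0,-4,-1],[0,0,0,0,0,-2,-1],[0,0,0,0,0,0,-1]]';python3 -m inch '[[0,0,0,0,0,-1,-1],[0,0,0,0,0,0,-1]]';python3 -m inch '[[0,0,0,0,0,-0.5,-1],[0,0,0,0,0,0,-1]]'
```

```text
t: 8.15
eef_pos: [470.5, -202.4, 58.4]
tcp_rot: [-3.141, 0.0, 0.028]
ft_force: [-0.2, -0.2, -3.6]
opening: 0.332
t: 8.35
eef_pos: [470.6, -202.4, 57.8]
tcp_rot: [3.141, -0.0, 0.028]
ft_force: [0.0, 0.3, -4.4]
opening: 0.333
t: 8.55
eef_pos: [470.5, -202.4, 57.3]
tcp_rot: [3.141, -0.0, 0.028]
ft_force: [-0.1, -0.1, -4.1]
opening: 0.331
```

```bash
python3 -m inch '[[0,0,0,0,0,-0.5,-1],[0,0,0,0,0,0,-1]]';python3 -m inch '[[0,0,0,0,0,-0.5,-1],[0,0,0,0,0,0,-1]]';python3 -m inch '[[0,0,0,0,0,-0.3,-1],[0,0,0,0,0,0,-1]]'
```

```text
t: 8.75
eef_pos: [470.5, -202.4, 56.7]
tcp_rot: [3.142, -0.0, 0.028]
ft_force: [-0.9, -0.0, -3.3]
opening: 0.33
t: 8.95
eef_pos: [470.5, -202.3, 56.4]
tcp_rot: [3.141, -0.0, 0.028]
ft_force: [-1.5, 1.2, -0.3]
opening: 0.329
t: 9.15
eef_pos: [470.5, -202.4, 56.3]
tcp_rot: [3.141, -0.0, 0.028]
ft_force: [-3.4, 1.2, 5.4]
opening: 0.333
```

```bash
python3 -m inch '[[0,0,0,-0.3,0,0.1,-1],[0,0,0,0,0,0,-1]]'; python3 -m inch '[[0,0,0,0,1,0,-1],[0,0,0,0,2,0,-1],[0,0,0,-0.1,3,0,-1],[0,0,0,-0.1,3,0,-1],[0,0,0,0,1,0,-1],[0,0,0,0,0,0,-1]]'
```

```text
t: 9.35
eef_pos: [470.3, -202.4, 56.1]
tcp_rot: [3.141, -0.0, 0.028]
ft_force: [-1.2, 1.0, 2.1]
opening: 0.328
t: 9.95
eef_pos: [469.7, -192.3, 55.8]
tcp_rot: [-3.141, 0.001, 0.028]
ft_force: [-4.3, -2.1, -0.5]
opening: 0.328
```

```bash
python3 -m inch '[[0,0,0,-0.5,1,0,-1],[0,0,0,-0.1,2,0,-1],[0,0,0,-0.1,3,0,-1],[0,0,0,-0.1,3,0,-1],[0,0,0,0,1,0,-1],[0,0,0,0,0,0,-1]]'; python3 rod.py a2 | head -1
```

```text
t: 10.55
eef_pos: [469.1, -182.0, 55.9]
tcp_rot: [-3.141, 0.0, 0.028]
ft_force: [-1.4, 1.1, -3.1]
opening: 0.327
[ 469.13567432 -181.97141838   55.93470287] [-1.79982028e+02  1.05440502e-02  1.62851426e+00] [-1.43498685  1.10934944 -3.10045163] [ 0.12825405  0.24840919 -0.05514846]
```

```bash
python3 -m inch '[[0,0,0,0,1,-0.2,-1],[0,0,0,-0.1,3,0,-1],[0,0,0,-0.1,3,0,-1],[0,0,0,-0.1,3,0,-1],[0,0,0,0,2,0,-1],[0,0,0,0,0,0,-1]]'; python3 -m inch '[[0,0,0,0,1,0,-1],[0,0,0,-0.1,2,0,-1],[0,0,0,0,1,0,-1],[0,0,0,0,0,0,-1]]'
```

```text
t: 11.2
eef_pos: [468.8, -169.9, 55.8]
tcp_rot: [-3.141, 0.0, 0.028]
ft_force: [-1.8, 0.6, -2.7]
opening: 0.334
t: 11.6
eef_pos: [468.8, -166.2, 55.7]
tcp_rot: [-3.141, -0.0, 0.028]
ft_force: [-1.4, 0.2, -3.9]
opening: 0.329
```

```bash
python3 - <<'E'
from h import *
# free plunger face / stop as seen now by side camera, along bed x
c=cam("side");P=cloud(c);o=np.array([469.7,-190.9]);d=np.array([-.028,1.])
s=(P[...,:2]-o)@d; w=(P[...,:2]-o)@[-1,-.028]; Z=P[...,2]
m=(abs(w)<12)&(Z>60)&(Z<95)&(s>70)&(s<190)
print(np.histogram(s[m],bins=np.arange(70,190,5)))
cv2.imwrite("pics/a3.png",cv2.resize(c["color"][230:400,260:470],None,fx=3.4,fy=3.4,interpolation=cv2.INTER_CUBIC)[...,::-1])
E
```

```text
(array([0, 0, 0, 0, 0, 0, 0, 0, 0, 0, 0, 0, 0, 0, 0, 2, 0, 0, 0, 0, 0, 0,
       0]), array([ 70,  75,  80,  85,  90,  95, 100, 105, 110, 115, 120, 125, 130,
       135, 140, 145, 150, 155, 160, 165, 170, 175, 180, 185]))
```

View pics/a3.png

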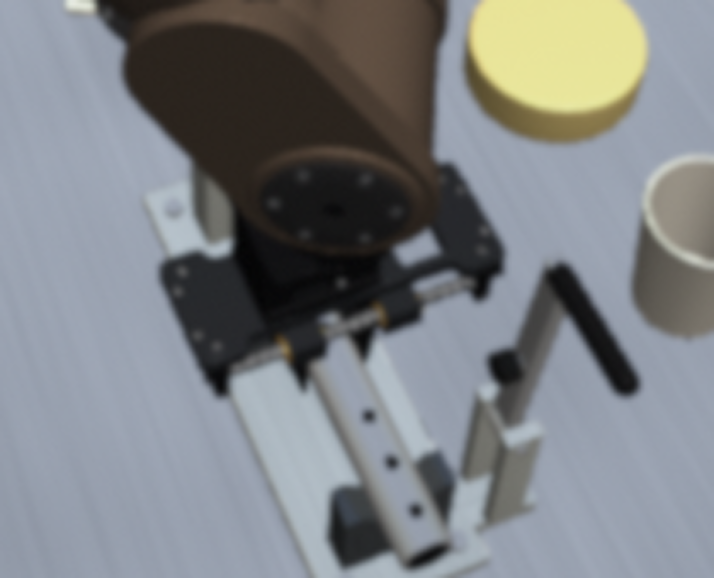

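The rod lies in the near V and the clamp is clear. The plunger is hidden under the arm, so I'll find it by force.

```bash
python3 -m inch '[[0,0,0,0,0,-0.3,-1],[0,0,0,0,0,0,-1]]'; for i in 1; do python3 -m inch '[[0,0,0,0,1,0,-1],[0,0,0,0,1,0,-1],[0,0,0,0,0,0,-1]]'; done;  python3 -m inch '[[0,0,0,-0.1,1,0,-1],[0,0,0,0,1,0,-1],[0,0,0,0,0,0,-1]]';  python3 -m inch '[[0,0,0,0,1,0,-1],[0,0,0,0,1,0,-1],[0,0,0,0,0,0,-1]]'; python3 -m inch '[[0,0,0,-0.1,1,0,-1],[0,0,0,0,1,0,-1],[0,0,0,0,0,0,-1]]'
```

```text
t: 11.85
eef_pos: [468.8, -166.2, 55.6]
tcp_rot: [-3.141, -0.0, 0.028]
ft_force: [-0.1, 3.0, 1.6]
opening: 0.329
t: 12.15
eef_pos: [468.8, -164.8, 55.6]
tcp_rot: [3.141, -0.0, 0.028]
ft_force: [-3.3, -4.0, 1.4]
opening: 0.33
t: 12.45
eef_pos: [468.8, -162.9, 55.6]
tcp_rot: [3.141, -0.001, 0.028]
ft_force: [-2.5, -4.7, 0.8]
opening: 0.329
t: 12.75
eef_pos: [468.7, -160.9, 55.6]
tcp_rot: [3.141, -0.0, 0.028]
ft_force: [-3.9, -3.9, 1.5]
opening: 0.33
t: 13.05
eef_pos: [468.7, -158.9, 55.6]
tcp_rot: [3.141, -0.0, 0.028]
ft_force: [-3.1, -4.7, 0.6]
opening: 0.334
```

```bash
python3 -m inch '[[0,0,0,-0.1,1,0,-1],[0,0,0,0,1,0,-1],[0,0,0,0,0,0,-1]]';  python3 -m inch '[[0,0,0,-0.1,1,0,-1],[0,0,0,0,1,0,-1],[0,0,0,0,0,0,-1]]';  python3 -m inch '[[0,0,0,0,1,0,-1],[0,0,0,0,1,0,-1],[0,0,0,0,0,0,-1]]'
```

```text
t: 13.35
eef_pos: [468.6, -156.9, 55.6]
tcp_rot: [3.141, -0.001, 0.028]
ft_force: [-4.1, -4.1, -0.1]
opening: 0.327
t: 13.65
eef_pos: [468.6, -155.0, 55.6]
tcp_rot: [3.141, -0.001, 0.028]
ft_force: [-2.4, -4.4, 0.5]
opening: 0.329
t: 13.95
eef_pos: [468.5, -152.9, 55.6]
tcp_rot: [3.141, -0.001, 0.028]
ft_force: [-2.4, -5.8, 0.9]
opening: 0.326
```

```bash
for k in 1; do python3 -m inch '[[0,0,0,0,1,0,-1],[0,0,0,0,0,0,-1]]'; done; python3 -m inch '[[0,0,0,-0.1,1,0,-1],[0,0,0,0,0,0,-1]]'
```

```text
t: 14.15
eef_pos: [468.5, -152.0, 55.6]
tcp_rot: [3.141, -0.001, 0.028]
ft_force: [-3.1, -4.8, 1.4]
opening: 0.328
t: 14.35
eef_pos: [468.4, -151.0, 55.6]
tcp_rot: [3.141, -0.001, 0.028]
ft_force: [-2.3, -4.7, -0.4]
opening: 0.332
```

```bash
python3 -m inch '[[0,0,0,0,1,0,-1],[0,0,0,0,0,0,-1]]'
```

```text
t: 14.55
eef_pos: [468.4, -150.1, 55.6]
tcp_rot: [3.141, -0.001, 0.028]
ft_force: [-4.1, -5.4, 0.7]
opening: 0.332
```

```bash
python3 -m inch '[[0,0,0,0,1,0,-1],[0,0,0,0,0,0,-1]]';python3 -m inch '[[0,0,0,0,1,0,-1],[0,0,0,0,0,0,-1]]'
```

```text
t: 14.75
eef_pos: [468.5, -149.3, 55.6]
tcp_rot: [3.14, -0.001, 0.028]
ft_force: [-3.7, -7.1, 1.0]
opening: 0.329
t: 14.95
eef_pos: [468.5, -148.5, 55.7]
tcp_rot: [3.14, -0.001, 0.028]
ft_force: [-5.4, -10.4, 1.5]
opening: 0.335
```

```bash
python3 -m inch '[[0,0,0,0,1,0,-1],[0,0,0,0,0,0,-1]]'
```

```text
t: 15.15
eef_pos: [468.5, -147.7, 55.7]
tcp_rot: [3.14, -0.001, 0.029]
ft_force: [-5.2, -12.7, -0.3]
opening: 0.33
```

Force is 8 N over the drag and rose at the rubber's stiffness, so the plunger is fully in. I'll let go now.

```bash
python3 -m inch '[[0,0,0,0,0,0,-0.25],[0,0,0,0,0,0,-0.1],[0,0,0,0,0,0,0.1],[0,0,0,0,0,0,0.2],[0,0,0,0,0,0,0.2],[0,0,0,0,0,0,0.2]]'; python3 -m inch '[[0,0,0,0,0,5,0.2],[0,0,0,0,0,15,0.2],[0,0,0,0,0,30,0.2],[0,0,0,0,0,40,0.2],[0,0,0,0,0,40,0.2],[0,0,0,0,0,40,0.2],[0,0,0,0,0,40,0.2],[0,0,0,0,0,40,0.2],[0,0,0,-30,20,20,0.2],[0,0,0,-30,40,0,0.2]]'
```

```text
t: 15.75
eef_pos: [468.4, -146.3, 55.5]
tcp_rot: [3.142, -0.0, 0.028]
ft_force: [-0.6, -0.1, 0.6]
opening: 0.599
t: 16.75
eef_pos: [408.4, -87.1, 327.9]
tcp_rot: [3.14, -0.004, 0.026]
ft_force: [-0.5, 0.1, 1.1]
opening: 0.597
```

```bash
python3 -m inch '[[0,0,0,0,40,10,0.2],[0,0,0,0,50,0,0.2],[0,0,0,0,50,0,0.2],[0,0,0,0,40,0,0.2],[0,0,0,0,0,0,0.2],[0,0,0,0,0,0,0.2]]'
cat > jig.py <<'E'
from h import *
import sys
o=np.array([469.7,-189.2]);d=np.array([-.028,1.]);out=[]
for n,off in(("top",[-.95,1.6]),("side",[.95,-1.7])):
    c=cam(n);P=cloud(c);oo=o+off;s=(P[...,:2]-oo)@d;w=(P[...,:2]-oo)@[-1,-.028];Z=P[...,2];hsv=cv2.cvtColor(c["color"],cv2.COLOR_RGB2HSV)
    m=(abs(w)<25)&(Z>78)&(Z<100)&(s>-140)&(s<150)
    ks=(s[m]//4*4).astype(int)
    print(n,"s-profile",[(int(k),len(w[m][ks==k]),round(float(np.percentile(w[m][ks==k],2)),0),round(float(np.percentile(w[m][ks==k],98)),0),round(float(np.percentile(Z[m][ks==k],90)),0)) for k in np.unique(ks) if k<-85 or k>88])
    h=(hsv[...,2]<60)&(Z>90)&(Z<300)&(s<-85)&(s>-160)&(abs(w)<160)
    q=np.c_[s[h],w[h],Z[h]]
    if len(q): 
        print(n,"handle",len(q),np.percentile(q,[2,50,98],axis=0).round(1).tolist())
        r=q[abs(q[:,0]+108)<8]
        if len(r):print("  at grip",np.percentile(r,[2,50,98],axis=0).round(1).tolist())
    uv=proj(c,np.r_[o-20*d,100]).ravel().astype(int);x,y=np.clip(uv-[110,100],0,[420,280])
    out.append(cv2.resize(c["color"][y:y+200,x:x+220],(400,364),interpolation=cv2.INTER_CUBIC))
cv2.imwrite(f"pics/{sys.argv[1]}.png",np.hstack(out)[...,::-1])
E
python3 jig.py b1
```

```text
t: 17.35
eef_pos: [407.9, 94.2, 335.7]
tcp_rot: [3.141, -0.0, 0.031]
ft_force: [0.3, -0.2, -0.0]
opening: 0.603
top s-profile [(-100, 4, -12.0, 13.0, 89.0), (-96, 33, -15.0, 15.0, 92.0), (-92, 30, -15.0, 15.0, 93.0), (-88, 35, -15.0, 15.0, 93.0), (92, 35, -16.0, 15.0, 92.0), (96, 22, -16.0, 8.0, 94.0)]
top handle 240 [[-135.2, -81.7, 254.1], [-110.1, -75.2, 259.3], [-85.9, -70.5, 262.3]]
  at grip [[-115.8, -81.1, 255.0], [-107.4, -75.2, 259.5], [-100.2, -70.9, 262.9]]
side s-profile [(-100, 7, -7.0, 10.0, 87.0), (-96, 53, -14.0, 14.0, 90.0), (-92, 33, -12.0, 15.0, 91.0), (-88, 33, -13.0, 15.0, 91.0), (92, 20, -14.0, 13.0, 91.0), (96, 26, -13.0, 15.0, 91.0), (100, 24, -13.0, 13.0, 90.0), (104, 22, -12.0, 14.0, 92.0), (108, 25, -13.0, 13.0, 90.0), (112, 20, -12.0, 14.0, 89.0), (116, 24, -11.0, 14.0, 91.0), (120, 20, -13.0, 14.0, 90.0), (124, 6, -2.0, 11.0, 88.0), (128, 12, -9.0, 8.0, 85.0), (132, 11, -9.0, 7.0, 85.0), (136, 4, -1.0, 3.0, 85.0), (140, 8, -6.0, 6.0, 83.0), (144, 23, -22.0, 21.0, 96.0), (148, 53, -22.0, 21.0, 95.0)]
side handle 235 [[-135.6, -81.3, 252.0], [-111.9, -74.7, 257.5], [-86.2, -70.2, 261.2]]
  at grip [[-115.8, -81.2, 253.0], [-107.2, -74.7, 257.7], [-100.2, -70.1, 260.6]]
```

View pics/b1.png

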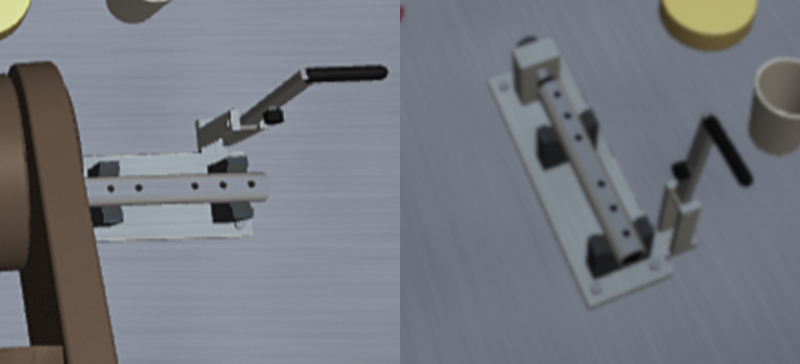

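```bash
python3 -m inch '[[0,0,0,5,-15,0,0.2],[0,0,0,15,-35,0,0.2],[0,0,0,16,-45,0,0.2],[0,0,0,16,-45,0,0.2],[0,0,0,17,-45,0,0.2],[0,0,0,17,-45,0,0.2],[0,0,0,17,-45,0,0.2],[0,0,0,17,-45,0,0.2],[0,0,0,15,-40,0,0.2],[0,0,0,6,-29,0,0.2]]'; python3 -m inch '[[0,0,0,0,0,0,0],[0,0,0,0,0,0,0]]'
```

```text
t: 18.45
eef_pos: [548.8, -299.8, 334.7]
tcp_rot: [-3.141, 0.001, 0.024]
ft_force: [-0.2, -0.2, -0.3]
opening: 0.601
t: 18.65
eef_pos: [548.3, -296.8, 334.9]
tcp_rot: [-3.141, 0.001, 0.025]
ft_force: [-0.4, 1.1, 1.0]
opening: 0.519
```

```bash
python3 -m inch '[[0,0,0,0,1,-20,0.2],[0,0,0,0,0,-30,0.2],[0,0,0,0,0,-25,0.2],[0,0,0,0,0,-15,0.2],[0,0,0,0,0,-10,0.2],[0,0,0,0,0,0,0.2],[0,0,0,0,0,0,-0.4],[0,0,0,0,0,0,-0.6],[0,0,0,0,0,0,-0.6],[0,0,0,0,0,0,-0.6]]'; python3 jig.py b2
```

```text
t: 19.65
eef_pos: [549.4, -294.4, 236.0]
tcp_rot: [3.141, -0.001, 0.028]
ft_force: [0.7, -0.6, -1.4]
opening: 0.322
top s-profile [(96, 2, -15.0, -13.0, 86.0), (100, 8, -16.0, -9.0, 91.0), (104, 9, -14.0, -5.0, 93.0), (108, 15, -14.0, 1.0, 94.0), (112, 19, -14.0, 4.0, 92.0), (116, 25, -14.0, 9.0, 93.0), (120, 38, -14.0, 13.0, 91.0), (124, 20, -9.0, 10.0, 88.0), (128, 18, -8.0, 9.0, 88.0), (132, 20, -8.0, 7.0, 88.0), (136, 13, -5.0, 6.0, 84.0), (140, 12, -5.0, 5.0, 85.0), (144, 6, -5.0, 4.0, 84.0), (148, 17, -23.0, 21.0, 99.0)]
top handle 372 [[-117.4, -100.1, 239.2], [-98.4, -81.8, 260.1], [-87.2, -53.6, 293.1]]
  at grip [[-114.9, -93.8, 240.0], [-106.0, -92.1, 259.7], [-100.3, -53.7, 295.2]]
side s-profile [(-100, 9, -13.0, 13.0, 85.0), (-96, 49, -13.0, 15.0, 90.0), (-92, 37, -13.0, 15.0, 90.0), (-88, 31, -12.0, 15.0, 90.0), (92, 23, -11.0, 14.0, 90.0), (96, 26, -14.0, 13.0, 90.0), (100, 22, -13.0, 13.0, 90.0), (104, 23, -12.0, 13.0, 91.0), (108, 23, -13.0, 14.0, 90.0), (112, 24, -10.0, 15.0, 90.0), (116, 21, -14.0, 13.0, 90.0), (120, 25, -13.0, 14.0, 90.0), (124, 3, -0.0, 7.0, 89.0), (128, 16, -9.0, 8.0, 85.0), (132, 7, -7.0, 7.0, 85.0), (136, 5, -4.0, 4.0, 84.0), (140, 9, -3.0, 5.0, 81.0), (144, 17, -18.0, 10.0, 95.0), (148, 54, -24.0, 23.0, 96.0)]
side handle 204 [[-134.9, -95.1, 242.9], [-118.7, -76.5, 258.6], [-100.8, -54.3, 290.6]]
  at grip [[-115.9, -92.3, 242.7], [-111.1, -89.9, 269.6], [-100.6, -54.0, 295.7]]
```

```bash
python3 -m inch '[[0,0,0,0,0,0,-0.7],[0,0,0,0,0,0,-0.7],[0,0,0,0,0,0,-0.7]]';
```

```text
t: 20.05
eef_pos: [549.5, -294.4, 235.5]
tcp_rot: [3.142, -0.0, 0.028]
ft_force: [2.6, -0.8, -0.5]
opening: 0.152
```

View pics/b2.png

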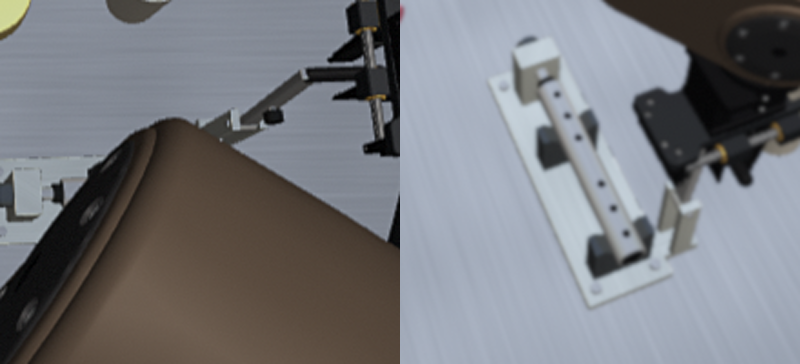

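```bash
python3 -m inch '[[0,0,0,0,0,0,-1],[0,0,0,0,0,0,-1]]'; python3 -m inch '[[0,0,0,-5,-0.1,0,-1],[0,0,0,-8,-0.2,0,-1],[0,0,0,-10,-0.3,-0.2,-1],[0,0,0,-11,-0.3,-1.5,-1],[0,0,0,-11,-0.3,-2.2,-1],[0,0,0,0,0,0,-1]]'
```

```text
t: 20.25
eef_pos: [549.6, -294.4, 235.5]
tcp_rot: [3.141, -0.001, 0.028]
ft_force: [3.3, -0.1, -1.1]
opening: 0.139
t: 20.85
eef_pos: [503.5, -295.5, 232.2]
tcp_rot: [3.141, -0.0, 0.028]
ft_force: [-4.1, 0.8, 6.2]
opening: 0.139
```

```bash
python3 -m inch '[[0,0,0,-10.8,-0.3,-3.5,-1],[0,0,0,-10.8,-0.3,-4.3,-1],[0,0,0,-10,-0.3,-5,-1],[0,0,0,-10.1,-0.3,-6,-1],[0,0,0,-9.3,-0.2,-6.5,-1],[0,0,0,-9,-0.3,-7.1,-1],[0,0,0,0,0,0,-1]]'
```

```text
t: 21.55
eef_pos: [443.5, -297.1, 198.6]
tcp_rot: [-3.141, 0.002, 0.028]
ft_force: [-2.8, 0.3, -2.4]
opening: 0.137
```

```bash
python3 -m inch '[[0,0,0,-8.2,-0.2,-7.8,-1],[0,0,0,-7.8,-0.2,-8.4,-1],[0,0,0,-6.8,-0.2,-9,-1],[0,0,0,-6.4,-0.2,-9.5,-1],[0,0,0,0,0,0,-1]]'
```

```text
t: 22.05
eef_pos: [414.6, -297.9, 163.6]
tcp_rot: [-3.14, 0.002, 0.028]
ft_force: [0.3, -0.2, -4.0]
opening: 0.14
```

```bash
python3 -m inch '[[0,0,0,-5.3,-0.1,-10,-1],[0,0,0,-4.8,-0.2,-10.4,-1],[0,0,0,-3.8,-0.1,-10.7,-1],[0,0,0,-3.1,-0.1,-11,-1],[0,0,0,0,0,0,-1]]'
```

```text
t: 22.55
eef_pos: [397.1, -298.3, 121.4]
tcp_rot: [-3.14, 0.003, 0.028]
ft_force: [-5.5, -0.6, -2.9]
opening: 0.142
```

```bash
python3 -m inch '[[0,0,0,-1.5,-0.1,-6,-1],[0,0,0,-1,0,-6,-1],[0,0,0,-0.8,0,-6,-1],[0,0,0,0,0,0,-1]]'
```

```text
t: 22.95
eef_pos: [393.7, -298.3, 103.8]
tcp_rot: [-3.14, 0.003, 0.029]
ft_force: [-9.1, -1.4, -2.7]
opening: 0.14
```

```bash
python3 -m inch '[[0,0,0,-1.5,0,-3,-1],[0,0,0,-0.3,0,-3,-1],[0,0,0,0,0,0,-1]]'; python3 -m inch '[[0,0,0,-0.2,0,-3,-1],[0,0,0,0,0,0,-1]]'
```

```text
t: 23.25
eef_pos: [393.1, -298.5, 98.1]
tcp_rot: [-3.141, 0.0, 0.028]
ft_force: [-0.1, 3.2, -1.9]
opening: 0.139
t: 23.45
eef_pos: [392.8, -298.5, 95.1]
tcp_rot: [-3.141, 0.0, 0.028]
ft_force: [-0.8, 3.5, -1.4]
opening: 0.139
```

```bash
python3 -m inch '[[0,0,0,0,0,-2,-1],[0,0,0,0,0,0,-1]]'
```

```text
t: 23.65
eef_pos: [392.6, -298.5, 93.1]
tcp_rot: [-3.141, 0.0, 0.028]
ft_force: [-2.3, 2.4, 0.4]
opening: 0.141
```

```bash
python3 -m inch '[[0,0,0,0,0,-1.5,-1],[0,0,0,0,0,0,-1]]'; python3 -m inch '[[0,0,0,0,0,-1,-1],[0,0,0,0,0,0,-1]]'; python3 -m inch '[[0,0,0,0,0,-1,-1],[0,0,0,0,0,0,-1]]'
```

```text
t: 23.85
eef_pos: [392.6, -298.5, 91.7]
tcp_rot: [-3.141, 0.0, 0.028]
ft_force: [-3.3, 3.5, 1.7]
opening: 0.138
t: 24.05
eef_pos: [392.5, -298.5, 90.8]
tcp_rot: [-3.141, 0.0, 0.028]
ft_force: [-3.5, 3.3, 2.9]
opening: 0.139
t: 24.25
eef_pos: [392.5, -298.5, 89.8]
tcp_rot: [-3.141, 0.001, 0.028]
ft_force: [-5.2, 4.2, 3.2]
opening: 0.142
```

```bash
python3 -m inch '[[0,0,0,0,0,-1,-1],[0,0,0,0,0,0,-1]]'
```

```text
t: 24.45
eef_pos: [392.4, -298.5, 88.8]
tcp_rot: [-3.141, 0.001, 0.028]
ft_force: [-4.9, 3.2, 4.3]
opening: 0.136
```

```bash
python3 -m inch '[[0,0,0,0,0,-1,-1],[0,0,0,0,0,0,-1]]'; python3 -m inch '[[0,0,0,0,0,-1,-1],[0,0,0,0,0,0,-1]]'
```

```text
t: 24.65
eef_pos: [392.4, -298.5, 87.8]
tcp_rot: [-3.141, 0.001, 0.028]
ft_force: [-5.7, 2.8, 2.4]
opening: 0.142
t: 24.85
eef_pos: [392.4, -298.5, 86.8]
tcp_rot: [-3.141, 0.001, 0.028]
ft_force: [-5.9, 2.2, 3.2]
opening: 0.139
```

```bash
python3 jig.py b3
```

```text
top s-profile [(-100, 2, 1.0, 2.0, 90.0), (-96, 28, -13.0, 10.0, 92.0), (-92, 13, -9.0, 9.0, 92.0), (92, 33, -15.0, 15.0, 93.0), (96, 37, -16.0, 14.0, 92.0), (100, 29, -15.0, 14.0, 92.0), (104, 32, -14.0, 13.0, 93.0), (108, 30, -14.0, 14.0, 93.0), (112, 31, -14.0, 14.0, 93.0), (116, 30, -14.0, 15.0, 92.0), (120, 38, -14.0, 14.0, 93.0), (124, 21, -9.0, 11.0, 88.0), (128, 21, -8.0, 9.0, 87.0), (132, 22, -8.0, 8.0, 88.0), (136, 12, -5.0, 5.0, 84.0), (140, 12, -5.0, 5.0, 84.0), (144, 6, -5.0, 5.0, 84.0), (148, 14, -21.0, 22.0, 98.0)]
top handle 3 [[-85.8, -8.3, 205.9], [-85.7, -6.7, 206.4], [-85.6, -6.2, 209.0]]
side s-profile [(-100, 3, -7.0, 5.0, 89.0), (-96, 24, -11.0, 14.0, 90.0), (-92, 2, 11.0, 14.0, 83.0)]
side handle 2226 [[-142.2, -4.4, 119.4], [-128.6, 102.3, 206.7], [-87.5, 158.1, 265.0]]
  at grip [[-115.7, -6.0, 185.9], [-108.3, 129.9, 206.8], [-100.3, 158.5, 249.6]]
```

View pics/b3.png

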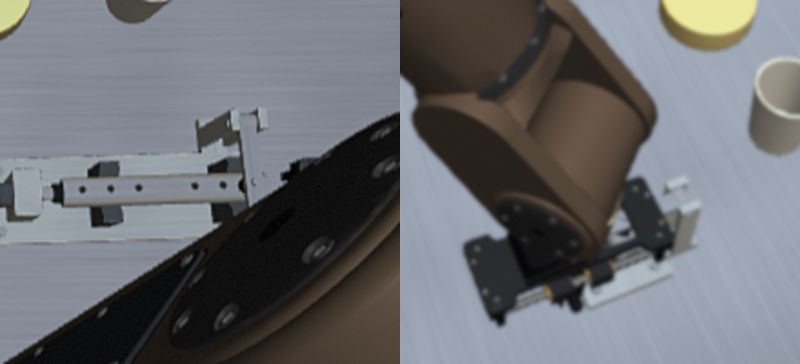

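```bash
cat > arm.py <<'E'
from h import *
print(state()["ft_force"],state()["eef_pos"])
o=np.array([469.7,-189.2]);d=np.array([-.028,1.])
for n,off in(("top",[-.95,1.6]),("side",[.95,-1.7])):
    c=cam(n);P=cloud(c);oo=o+off;s=(P[...,:2]-oo)@d;w=(P[...,:2]-oo)@[-1,-.028];Z=P[...,2]
    m=(abs(s+70)<6)&(Z>98)&(Z<140)&(w>-45)&(w<78)
    if m.sum()>8:
        a=np.polyfit(w[m],Z[m],1);r=Z[m]-np.polyval(a,w[m]);k=abs(r)<3;a=np.polyfit(w[m][k],Z[m][k],1)
        print(n,m.sum(),k.sum(),w[m].min(),w[m].max(),"slope",a,"z@hinge",np.polyval(a,-65))
    h=(abs(s+120)<8)&(Z>85)&(Z<135)&(w>50)&(w<110)&(c["color"].max(-1)<70)
    if h.sum(): print(n,"handle",h.sum(),np.percentile(w[h],[2,50,98]).round(1),np.percentile(Z[h],[50,95]).round(1))
E
python3 arm.py
```

```text
[-5.95355451  2.14294698  3.16342568] [ 392.36021911 -298.54006055   86.8038896 ]
top 213 198 -44.00194036470279 21.988632017562242 slope [4.03727695e-02 1.16474194e+02] z@hinge 113.8499640609457
side 64 59 -44.63821828779397 15.256954891063295 slope [4.67846400e-02 1.15066744e+02] z@hinge 112.0257426989749
side handle 32 [68.8 75.8 86.2] [116.3 120. ]
```

The arm slope, about 0.04 rad in both views, says the clamp is still about 6 mm high at the handle, so the pads slipped on the bar. I'll push from above with shut fingertips instead.

```bash
python3 -m inch '[[0,0,0,0,0,0,-0.3],[0,0,0,0,0,0,-0.1],[0,0,0,0,0,0,-0.1],[0,0,0,0,0,10,-0.1],[0,0,0,0,0,20,-0.1],[0,0,0,0,0,20,-0.1],[0,0,0,0,0,5,-0.1],[0,0,0,0,0,0,-1],[0,0,0,0,0,0,-1],[0,0,0,0,0,0,-1]]';  python3 -m inch '[[0,0,0,0,0,0,-1],[0,0,0,0,0,0,-1],[0,0,0,0,0,-8,-1],[0,0,0,0,0,-5,-1],[0,0,0,0,0,0,-1]]'; python3 arm.py
```

```text
t: 26.05
eef_pos: [392.6, -298.4, 141.1]
tcp_rot: [-3.141, 0.001, 0.028]
ft_force: [0.2, 0.5, 0.1]
opening: 0.253
t: 26.55
eef_pos: [392.5, -298.4, 127.9]
tcp_rot: [-3.14, 0.001, 0.028]
ft_force: [-0.4, 0.1, 0.2]
opening: 0.004
[-0.42314039  0.11251312  0.18491974] [ 392.45495274 -298.35579159  127.85265691]
top 326 298 -43.991607916966814 56.056735938833654 slope [3.04841120e-02 1.16055774e+02] z@hinge 114.07430689823053
side 87 71 -16.151544092662686 21.478521168135657 slope [3.92908286e-02 1.14708872e+02] z@hinge 112.15496815904663
side handle 60 [75.9 82.  86.2] [117.7 132.2]
```

```bash
python3 -m inch '[[0,0,0,0,0,-4,-1],[0,0,0,0,0,-2,-1],[0,0,0,0,0,0,-1]]';  python3 -m inch '[[0,0,0,0,0,-1.5,-1],[0,0,0,0,0,0,-1]]'; python3 -m inch '[[0,0,0,0,0,-1,-1],[0,0,0,0,0,0,-1]]'
```

```text
t: 26.95
eef_pos: [392.7, -298.6, 122.6]
tcp_rot: [-3.141, 0.0, 0.028]
ft_force: [-0.8, -0.7, -0.6]
opening: 0.004
t: 27.15
eef_pos: [392.8, -298.6, 121.3]
tcp_rot: [-3.142, -0.0, 0.028]
ft_force: [0.1, 0.5, -0.4]
opening: 0.01
t: 27.35
eef_pos: [392.8, -298.6, 120.3]
tcp_rot: [-3.142, -0.0, 0.028]
ft_force: [-0.1, 0.3, 0.5]
opening: 0.006
```

```bash
python3 -m inch '[[0,0,0,0,0,-1,-1],[0,0,0,0,0,0,-1]]'
```

```text
t: 27.55
eef_pos: [392.9, -298.7, 119.4]
tcp_rot: [3.141, -0.0, 0.028]
ft_force: [-0.1, -0.1, 1.3]
opening: 0.003
```

```bash
python3 -m inch '[[0,0,0,0,0,-1,-1],[0,0,0,0,0,0,-1]]';python3 -m inch '[[0,0,0,0,0,-1,-1],[0,0,0,0,0,0,-1]]';python3 -m inch '[[0,0,0,0,0,-1,-1],[0,0,0,0,0,0,-1]]'
```

```text
t: 27.75
eef_pos: [392.8, -298.7, 118.4]
tcp_rot: [3.141, -0.0, 0.028]
ft_force: [-1.0, 0.5, 4.0]
opening: 0.004
t: 27.95
eef_pos: [392.7, -298.7, 117.4]
tcp_rot: [3.141, -0.0, 0.028]
ft_force: [-2.3, -0.2, 4.6]
opening: 0.003
t: 28.15
eef_pos: [392.7, -298.7, 116.4]
tcp_rot: [3.142, 0.0, 0.028]
ft_force: [-2.5, -0.0, 4.7]
opening: 0.004
```

```bash
python3 -m inch '[[0,0,0,0,0,-1,-1],[0,0,0,0,0,0,-1]]';
```

```text
t: 28.35
eef_pos: [392.7, -298.7, 115.4]
tcp_rot: [3.142, 0.0, 0.028]
ft_force: [-2.6, -0.4, 4.5]
opening: 0.006
```

```bash
python3 -m inch '[[0,0,0,0,0,-1,-1],[0,0,0,0,0,0,-1]]';python3 -m inch '[[0,0,0,0,0,-1,-1],[0,0,0,0,0,0,-1]]'
```

```text
t: 28.55
eef_pos: [392.7, -298.7, 114.9]
tcp_rot: [3.141, -0.0, 0.028]
ft_force: [-4.6, -0.7, 12.3]
opening: 0.007
t: 28.75
eef_pos: [392.7, -298.8, 114.7]
tcp_rot: [3.141, -0.0, 0.028]
ft_force: [-6.3, 3.0, 24.3]
opening: 0.007
```

```bash
python3 arm.py
```

```text
[-6.31695038  2.95352431 24.33069426] [ 392.69088079 -298.79065121  114.66261538]
top 291 265 -44.039999372119254 44.440982422511794 slope [-7.19976377e-03  1.13956700e+02] z@hinge 114.42468497595335
side 103 77 -11.644566241804172 23.483433457589417 slope [2.92434125e-02 1.12176451e+02] z@hinge 110.27562935702834
side handle 57 [76.3 81.8 86.3] [114.4 128.5]
```

The force rose steeply at TCP z = 114.7, which is 108 + 7 mm, so the clamp is on its hard stop. I'll back away and check.

```bash
python3 -m inch '[[0,0,0,0,0,3,-1],[0,0,0,0,0,15,-1],[0,0,0,0,0,40,-1],[0,0,0,0,0,40,-1],[0,0,0,0,0,40,-1],[0,0,0,0,0,40,-1],[0,0,0,5,30,30,-1],[0,0,0,5,45,0,-1],[0,0,0,5,45,0,-1],[0,0,0,5,45,0,-1]]'; python3 -m inch '[[0,0,0,5,45,0,-1],[0,0,0,5,45,0,-1],[0,0,0,5,45,0,-1],[0,0,0,5,45,0,-1],[0,0,0,5,45,0,-1],[0,0,0,5,40,0,-1],[0,0,0,0,0,0,-1],[0,0,0,0,0,0,-1]]'; python3 arm.py; python3 jig.py b4
```

```text
t: 29.85
eef_pos: [412.6, -132.1, 321.3]
tcp_rot: [-3.142, -0.0, 0.027]
ft_force: [1.1, 0.7, -0.1]
opening: 0.005
t: 30.65
eef_pos: [442.6, 131.9, 320.9]
tcp_rot: [3.141, 0.001, 0.03]
ft_force: [-0.1, -0.1, 0.5]
opening: 0.006
[-0.0859959  -0.11749912  0.53881231] [442.58121912 131.92189397 320.90108004]
top 396 362 -44.46599225261891 76.43235559040778 slope [-2.54840536e-03  1.14221275e+02] z@hinge 114.38692120184528
top handle 51 [76.  81.6 85.6] [115.4 117.1]
side 411 370 -44.87915464323667 77.93546394558551 slope [4.09477934e-04 1.12372315e+02] z@hinge 112.34569886804289
side handle 67 [74.3 81.5 87. ] [113.1 116.6]
top s-profile [(-100, 5, -11.0, 14.0, 90.0), (-96, 29, -13.0, 14.0, 92.0), (-92, 20, -10.0, 11.0, 93.0), (92, 32, -16.0, 14.0, 93.0), (96, 32, -14.0, 14.0, 92.0), (100, 32, -16.0, 14.0, 92.0), (104, 33, -14.0, 15.0, 95.0), (108, 33, -13.0, 14.0, 92.0), (112, 29, -14.0, 14.0, 93.0), (116, 32, -14.0, 14.0, 92.0), (120, 39, -14.0, 14.0, 92.0), (124, 22, -10.0, 10.0, 87.0), (128, 21, -10.0, 9.0, 88.0), (132, 21, -8.0, 8.0, 88.0), (136, 10, -5.0, 5.0, 83.0), (140, 12, -5.0
[... 270 characters left out ...]
0, 88.0), (-96, 51, -13.0, 13.0, 90.0), (-92, 35, -14.0, 14.0, 91.0), (-88, 31, -14.0, 14.0, 90.0), (92, 30, -11.0, 13.0, 92.0), (96, 21, -13.0, 14.0, 90.0), (100, 26, -12.0, 15.0, 90.0), (104, 23, -13.0, 14.0, 90.0), (108, 27, -12.0, 15.0, 91.0), (112, 22, -11.0, 14.0, 91.0), (116, 28, -14.0, 15.0, 91.0), (120, 20, -15.0, 14.0, 91.0), (124, 4, -0.0, 11.0, 85.0), (128, 17, -9.0, 9.0, 85.0), (132, 5, -6.0, 5.0, 84.0), (136, 7, -3.0, 6.0, 83.0), (140, 10, -5.0, 5.0, 84.0), (144, 17, -23.0, 15.0, 93.0), (148, 62, -22.0, 21.0, 96.0)]
side handle 204 [[-135.5, 75.1, 108.3], [-111.0, 81.3, 113.2], [-86.9, 86.7, 117.0]]
  at grip [[-115.7, 75.4, 108.5], [-108.7, 81.7, 112.7], [-100.8, 86.6, 116.8]]
```

View pics/b4.png

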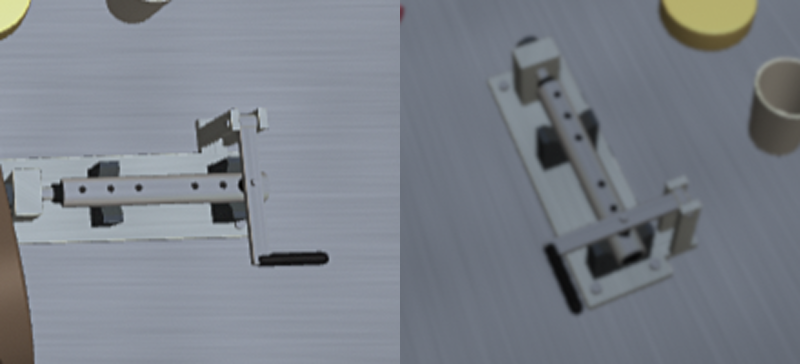

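The clamp arm is level in both views, with slope under 0.003. The rod end is at about bed x = 123 mm, against a free plunger face at about 112.5, so the plunger is in. The gripper is clear, so I'll hand in.

```bash
python3 -c "
from cell import ticket
print(ticket.job_done())"
```

```text
the job is handed in; nothing more can be done
None
```

I did the whole job in the order asked and handed it in at about 31 s of robot time; the hand-in gives no verdict.

- **Rod:** I took the steel drilled rod off the rest, lowered it into the Vs about 40 mm short of seat, and slid it up to the stop. The push reached about 8 N over the drag, rising as the rubber nose should, so I let go there.
- **Clamp:** The pads slipped on the handle during the gripped swing and left the clamp about 6 mm high. I finished by pushing down with shut fingertips to the hard stop, at 24 N peak.
- **Last checks, both cameras:**
  - The clamp arm is level.
  - The rod sits centred, with its axis at about 75 mm.
  - The rod end is about 11 mm beyond where the plunger's free face stood, so the plunger is fully in.
  - The gripper is well clear and the wrist force is near zero.
- **Disagreements:** The two cameras differed by 2 to 4 mm throughout, and I averaged them. While the arm was in view, one side-camera slope reading (0.03) disagreed with the top camera; it was gone once the arm had moved away.
- **Not checked:** I never moved near the mould, basket or cheese, but I did not measure their positions again at the end.

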